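# Stack the takeaway order and ring the pass bell

## Robot

A 7-joint arm with a two-finger parallel gripper is mounted at the origin on the work surface. World frame = base frame: x ahead of the robot, y to its left, z up, the work surface at z = 0. Lengths are in m, angles in degrees, forces in N, time in s.
With the tool pointing down it reaches from about 0.425 to 0.95 m from the base axis. Payload 4.7 kg.
Tool frame: the origin (TCP) lies at the very end of the fingers, on their centre line; the grasp point (between the pads) lies 19 mm behind it; z points along the fingers, x is the direction in which the jaws open and shut, and the axes are right-handed (so a half turn about z gives the same grasp; the last joint's range is limited). The gripper opens to 87 mm and grips with 3 to 60 N. Pads are 19 mm wide; open, the fingers measure 117 mm over their backs; the gripper's body (75 mm by 190 mm) begins 51 mm behind the grasp point.
Start: joints at [-65.713, 26.849, -2.785, 87.806, 1.381, 65.374, -4.715], TCP at [0.295, 0.607, 0.195] pointing down, gripper open.
Joint ranges: [-148.3, 148.3], [-19.14, 114.17], [-79.39, 73.82], [5.75, 140.21], [-59.74, 239.74], [12.07, 113.84], [-152.46, 152.46]. Speed limits (degrees/s): [147.25, 147.25, 180, 180, 180, 180, 180].

## Interface

Orientations are given as [roll, pitch, yaw] about the fixed x, y, z axes, in that order (R = Rz(yaw) Ry(pitch) Rx(roll)).
In Python, from station import bot gives the robot as it stands.
- The arm moves only by the tool apply_moves, never from a script. Its argument "rows" is a list of rows, each a list of 5 numbers: the finger opening in cm, from 0 to 8.7, then the shift along the tool's x, y, z in cm, then the turn about the tool's z in rad. A call has 1 to 12 rows; each row is the pose to reach, as a shift and turn from the pose commanded when the call began, along the tool's axes at that moment; what a row does not reach only later rows make up. A row lasts 1/12 s, in which the tool goes at most 41.7 mm and 7.16 degrees, less where a joint would pass 70% of its speed; a pose out of reach is approached as far as the arm can. A call with a gripper value outside its range is refused whole. The fingers move at their own pace and stop on an object; "grip_force" is the grip in N (left out, the last holds). Time passes only in rows, so rows that repeat a pose let the fingers close. It gives the time, the measured TCP pose, the force and the opening at its end, in the units of the state.
- bot.state(): the state, without advancing time (a new reading comes with each control period).
- bot.grab_frame(name): name is "scene" or "top"; returns the picture (384x512x3 uint8, blue, green, red); there is no depth.
- bot.calibration(name): a dict with "fx", "fy", "cx", "cy" (pixels), "T" (4x4, takes a point from camera to world coordinates). Camera axes: x right, y up, looking along -z (the intrinsics and any distortion apply to the point x, -y, -z); pixel columns grow to the right and rows downward; lengths in m; the calibration is good to about 2 mm. A picture is of the moment at which its call begins. calibration takes no time and is no camera call.
- bot.finish_job(): hands the job in, once; it reports no verdict.
The state is a dict: "time": time; "joint_pos": joint angles; "qd": joint speeds; "joint_torque": joint torques, N m; "position": TCP position; "ee_rot": TCP orientation; "contact_force": force on the tool from outside, world axes, zero at the start; "ft_torque": the same for the moment, N m; "width": finger opening in m.
Only numpy, scipy, OpenCV 4.12 (cv2) and the standard library are available. Lean on these libraries where they do the work, as an engineer would, in place of code of your own. Each camera call takes 0.05 s, during which the arm holds its last target. There are 200 camera calls.

## Task

Make up the order at the kitchen pass: stack the green-lidded box on the white-lidded one standing on the wooden board, then the red-lidded box on top of the green, each set down gently (not dropped), upright and square with its edges lined up to within a centimetre of the box below, without shifting the white box. Only when the column stands free, press the bell's plunger fully down and let it come up again. The blue-lidded box belongs to another order: leave it, the yellow salt jar and the white ramekin where they stand.

Things in the scene. Friction and masses are not known exactly. Their poses are not given: they have to be found in the camera images.
- white_box: Closed kraft takeaway carton with a flat white lid, 104 long (own x) x 58 wide (own y) x 46 mm high, sides flush; origin at the centre of its underside, z up. Its two ends are alike. The bottom of the column, loose, standing on the board; about 0.4 kg.
- green_box: Closed kraft takeaway carton with a flat green lid, 104 long (own x) x 58 wide (own y) x 46 mm high, sides flush; origin at the centre of its underside, z up. Its two ends are alike. Second of the column; stands on the counter; about 0.25 kg.
- red_box: Closed kraft takeaway carton with a flat red lid, 104 long (own x) x 58 wide (own y) x 46 mm high, sides flush; origin at the centre of its underside, z up. Its two ends are alike. Third of the column; stands on the counter; about 0.2 kg.
- blue_box: Closed kraft takeaway carton with a flat blue lid, 104 long (own x) x 58 wide (own y) x 46 mm high, sides flush; origin at the centre of its underside, z up. Its two ends are alike. Another order: leave alone.
- board: Wooden board fixed to the counter, 170 (x) x 130 (y) x 14 mm thick, origin at the centre of its underside.
- bell: Steel counter bell fixed to the counter: round black foot of 90 mm diameter, chrome dome 50 mm high, brass plunger on top; origin at the centre of its underside.
- plunger_top (a point): Centre of the top of the bell's brass plunger knob, a 22 mm disc, 68 mm above the counter when up, 60 mm when fully down.
- plunger (a joint): Plunger travel in m: 0 up, 0.008 fully down; springs back; about 4 N at full stroke.
- salt: Yellow salt jar with a steel cap, 44 mm diameter, 62 mm high; bystander; origin at the centre of its underside.
- ramekin: White ramekin, 72 mm diameter, 42 mm high; bystander; origin at the centre of its underside.

How it is judged:
By the outcome, as a careful person would: the job done as asked, in the order asked, and still so for the second after the job is handed in, with the robot touching nothing.
It also fails if it takes over 64 s, if anything falls off the work surface, if the arm or the gripper's body presses on something with over 40 N, if the wrist force passes 120 N, or if a joint passes its speed limit or range.

## Working session

There is one attempt and no reset: what is moved stays moved. The work goes in short steps, Python scripts to look and compute and a tool call to move; the robot and the scene stay as the last step left them, time stands still between calls to the robot, and variables do not carry over. Pictures are saved under pics/ and viewed, about 8 in all and at most 12, crops included, and the job is handed in when it is done.

Besides the shell and the picture viewer there is one more tool, called after "Request:" by a JSON object that holds its "api" and its "payload". apply_moves: Moves the arm, as the interface text tells. Its arguments: {"type":"object","properties":{"rows":{"type":"array"},"grip_force":{"type":"number"}},"required":["rows"]}

```bash
mkdir -p pics; ls; python3 - <<'E'
from station import bot
import cv2, numpy as np
np.set_printoptions(precision=4,suppress=True)
for n in("scene","top"):
    cv2.imwrite(f"pics/{n}0.png",bot.grab_frame(n)); c=bot.calibration(n); print({k:(np.array(v) if k=='T' else v) for k,v in c.items()})
print(bot.state())
E
```

```text
pics
{'fx': 422.9548983741205, 'fy': 422.9548983741205, 'cx': 247.4866549894377, 'cy': 201.34133624481376, 'T': array([[ 0.6784, -0.4742,  0.5612,  1.0936],
       [ 0.7347,  0.4363, -0.5195, -0.4775],
       [ 0.0015,  0.7647,  0.6443,  0.6819],
       [ 0.    ,  0.    ,  0.    ,  1.    ]])}
{'fx': 351.178175587636, 'fy': 351.178175587636, 'cx': 254.810364109071, 'cy': 188.27839427808235, 'T': array([[ 0.0261,  0.9856, -0.1672,  0.4483],
       [-0.9994,  0.0216, -0.0285, -0.0109],
       [-0.0245,  0.1678,  0.9855,  0.8153],
       [ 0.    ,  0.    ,  0.    ,  1.    ]])}
{'time': 0.1, 'joint_pos': array([-65.7123,  26.8926,  -2.7845,  87.8676,   1.3824,  65.376 ,
        -4.7164]), 'qd': array([-0.0281, -0.1704,  0.0353, -0.0433, -0.0086, -0.0969,  0.0005]), 'joint_torque': array([ -0.0001, -50.9173,  -0.0817, -23.6831,  -0.0616,   0.0344,
         0.0001]), 'position': array([0.295 , 0.6064, 0.1941]), 'ee_rot': array([179.9951,   0.1025,  64.058 ]), 'contact_force': array([-0.9604,  0.36  , -0.2952]), 'ft_torque': array([-0.0137,  0.0056,  0.0092]), 'width': 0.08732234880642104}
```

View pics/top0.png

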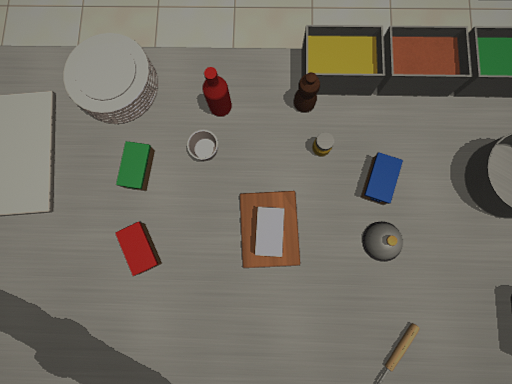

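View pics/scene0.png

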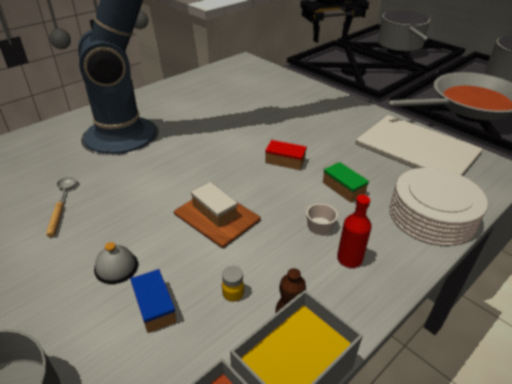

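The top view shows the green lid at about (135,165), red (137,248), white on the board (270,232), blue (383,178), and the bell knob (391,240). Salt is at (323,145) and the ramekin at (202,146). The scene view shows the same layout.

```bash
cat > h.py <<'E'
from station import bot
import cv2, numpy as np
np.set_printoptions(precision=4,suppress=True)
HSV={'green':((50,120,50),(75,255,255)),'red':((0,200,110),(6,255,255)),'blue':((110,150,60),(125,255,255)),
     'white':((0,0,150),(179,45,255)),'knob':((14,130,110),(28,255,255))}
ROI={'top':{'green':(100,125,170,205),'red':(100,205,180,290),'white':(240,195,300,265),'blue':(350,140,420,220),'knob':(375,225,410,255)},
     'scene':{'green':(310,150,380,210),'red':(255,130,320,180),'white':(180,175,250,230),'blue':(120,260,190,340),'knob':(100,238,125,258)}}
def ray(cam,uv,z):
    c=bot.calibration(cam);T=np.array(c['T']);uv=np.atleast_2d(uv).astype(float)
    d=np.c_[(uv[:,0]-c['cx'])/c['fx'],-(uv[:,1]-c['cy'])/c['fy'],-np.ones(len(uv))]@T[:3,:3].T
    return T[:3,3]+d*((z-T[2,3])/d[:,2])[:,None]
def blob(cam,img,col,roi=None):
    x0,y0,x1,y1=roi or ROI[cam][col]
    m=cv2.inRange(cv2.cvtColor(img[y0:y1,x0:x1],cv2.COLOR_BGR2HSV),*map(np.array,HSV[col]))
    cs,_=cv2.findContours(m,cv2.RETR_EXTERNAL,cv2.CHAIN_APPROX_NONE)
    c=max(cs,key=cv2.contourArea)[:,0]+[x0,y0]
    return c
def lid(cam,img,col,z,roi=None):
    c=blob(cam,img,col,roi); p=ray(cam,c,z)[:,:2]
    (cx,cy),(w,h),a=cv2.minAreaRect((p*1000).astype(np.float32))
    if w<h: w,h,a=h,w,a+90
    return np.array([cx,cy,w,h,(a+90)%180-90])
E
python3 - <<'E'
from h import *
for cam in("top","scene"):
    im=cv2.imread(f"pics/{cam}0.png")
    for c,z in(('green',.046),('red',.046),('white',.06),('blue',.046)):
        print(cam,c,lid(cam,im,c,z))
    k=blob(cam,im,'knob'); print('knob px',k.mean(0),k.min(0),k.max(0),ray(cam,(k.min(0)+k.max(0))/2,.066))
E
```

```text
top green [627.0643 288.82   104.8304  58.1746  -7.601 ]
top red [441.3744 267.3195 102.4403  55.0586  27.2788]
top white [484.1099 -23.0465 101.8786  54.2644  -1.8633]
top blue [ 554.8378 -283.0573    0.        0.        0.    ]
knob px [391.8  240.24] [387 236] [396 245] [[ 0.4709 -0.2781  0.066 ]]
scene green [632.8555 283.9588 107.0501  63.6389  -7.4604]
scene red [447.0492 263.7676 100.6223  57.5816  27.3036]
scene white [473.4954 -14.0258 169.957  137.3688  47.3991]
scene blue [ 613.1613 -274.6506  107.4698   55.8892  -17.9647]
knob px [109.3043 245.8261] [105 242] [114 250] [[ 0.4719 -0.2791  0.066 ]]
```

```bash
cat >> h.py <<'E'
def to(x,y,z,yaw):
    s=bot.state(); p=s['position']; a=np.radians(s['ee_rot'][2])
    d=np.array([x,y,z])-p; X=np.array([np.cos(a),np.sin(a),0]);Y=np.array([np.sin(a),-np.cos(a),0])
    t=-((yaw-s['ee_rot'][2]+90)%180-90)
    print('t',s['time'],'pos',p,'rot',s['ee_rot'],'w',s['width'],'F',s['contact_force'],'\n shift cm',np.round([d@X*100,d@Y*100,-d[2]*100],2),'turn',round(np.radians(t),3),'dist',np.linalg.norm(d)*100)
E
python3 - <<'E'
from h import *
to(.629,.288,.11,82.5)
im=cv2.imread("pics/top0.png")
for c in ('white','blue'):
    x0,y0,x1,y1=ROI['top'][c]; 
HSV['blue']=((105,150,40),(130,255,255)); print(lid('top',im,'blue',.046))
hs=cv2.cvtColor(cv2.imread('pics/scene0.png'),cv2.COLOR_BGR2HSV); print(hs[195:215:4,200:225:6].tolist())
HSV['white']=((0,0,150),(179,70,255)); ROI['scene']['white']=(190,180,240,225); print(lid('scene',cv2.imread('pics/scene0.png'),'white',.06),blob('scene',cv2.imread('pics/scene0.png'),'white').min(0))
E
```

```text
t 0.1 pos [0.295  0.6064 0.1941] rot [179.9951   0.1025  64.058 ] w 0.08732234880642104 F [-0.9604  0.36   -0.2952] 
 shift cm [-14.03  43.96   8.41] turn -0.322 dist 46.90506898905897
[ 608.561  -272.3044  107.0837   56.9851  -17.9757]
[[[21, 39, 194], [22, 40, 192], [22, 40, 193], [21, 39, 194], [20, 41, 194]], [[22, 41, 163], [22, 39, 195], [21, 41, 193], [21, 40, 193], [23, 42, 194]], [[15, 126, 83], [21, 40, 184], [22, 39, 194], [21, 39, 194], [21, 39, 194]], [[16, 170, 78], [17, 80, 92], [23, 39, 191], [22, 40, 193], [23, 39, 191]], [[13, 181, 100], [15, 167, 81], [19, 57, 107], [23, 40, 186], [17, 52, 93]]]
[482.0728 -19.2821 118.8829 118.0387  48.1614] [190 180]
```

Request:
{"api": "apply_moves", "payload": {"rows": [[8.7, -1.2, 3.7, 0.3, -0.03], [8.7, -2.4, 7.4, 1, -0.06], [8.7, -3.6, 11.1, 1.7, -0.09], [8.7, -4.8, 14.8, 2.4, -0.12], [8.7, -6, 18.5, 3.1, -0.15], [8.7, -7.2, 22.2, 3.8, -0.18], [8.7, -8.4, 25.9, 4.5, -0.21], [8.7, -9.6, 29.6, 5.2, -0.24], [8.7, -10.8, 33.3, 5.9, -0.27], [8.7, -12, 37, 6.7, -0.3], [8.7, -13.2, 40.7, 7.5, -0.32], [8.7, -14, 44, 8.4, -0.322]], "grip_force": 20}}

```text
time: 1.1
position: [0.6313, 0.2854, 0.1104]
ee_rot: [180.0, 0.1, 82.4]
contact_force: [0.1, -0.5, -0.5]
width: 0.0871
```

Request:
{"api": "apply_moves", "payload": {"rows": [[8.7, 0, 0, 0, 0], [8.7, 0, 0, 0, 0], [8.7, 0, 0, 0, 0]]}}

```text
time: 1.35
position: [0.629, 0.2891, 0.1104]
ee_rot: [-179.9, -0.0, 82.5]
contact_force: [-0.1, 1.1, -0.5]
width: 0.0871
```

```bash
python3 - <<'E'
from h import *
to(.629,.288,.012,82.5)
cv2.imwrite('pics/top1.png',cv2.resize(bot.grab_frame('top')[90:300,60:340],None,fx=2.5,fy=2.5))
E
```

```text
t 1.35 pos [0.629  0.2891 0.1104] rot [-179.9049   -0.0135   82.5092] w 0.08711429007264965 F [-0.1154  1.0509 -0.5496] 
 shift cm [-0.11  0.02  9.84] turn 0.0 dist 9.840243955642077
```

View pics/top1.png

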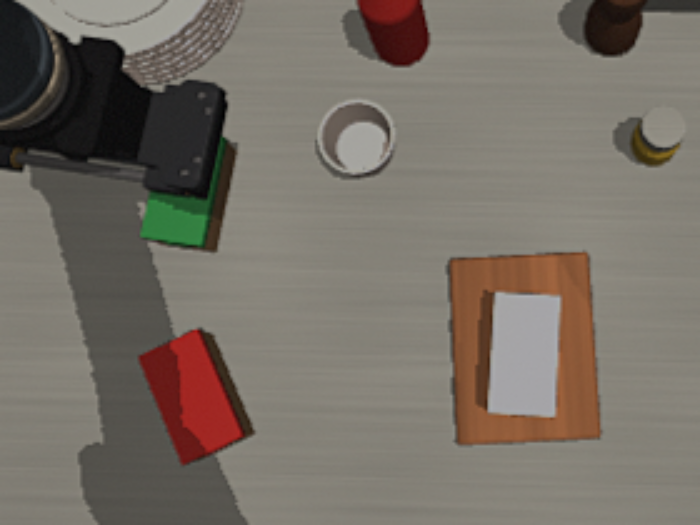

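The open jaws are over the green box, with its visible parts poking out symmetrically, so I'm descending and gripping.

Request:
{"api": "apply_moves", "payload": {"rows": [[8.7, -0.1, 0, 2.5, 0], [8.7, -0.1, 0, 5, 0], [8.7, -0.1, 0, 7, 0], [8.7, -0.1, 0, 8.5, 0], [8.7, -0.1, 0, 9.3, 0], [8.7, -0.1, 0, 9.8, 0], [8.7, -0.1, 0, 9.8, 0], [5, -0.1, 0, 9.8, 0], [5, -0.1, 0, 9.8, 0], [5, -0.1, 0, 9.8, 0], [5, -0.1, 0, 9.8, 0], [5, -0.1, 0, 9.8, 0]], "grip_force": 20}}

```text
time: 2.4
position: [0.63, 0.288, 0.0138]
ee_rot: [179.9, -0.1, 82.5]
contact_force: [0.1, 2.8, 0.3]
width: 0.0615
```

Request:
{"api": "apply_moves", "payload": {"rows": [[5, 0, 0, 0, 0], [5, 0, 0, 0, 0], [5, 0, 0, 0, 0]]}}

```text
time: 2.65
position: [0.6301, 0.2884, 0.0137]
ee_rot: [179.9, -0.1, 82.5]
contact_force: [-0.1, 1.4, 3.2]
width: 0.0575
```

Request:
{"api": "apply_moves", "payload": {"rows": [[5, 0, 0, -0.5, 0], [5, 0, 0, -2, 0], [5, 0, 0, -4, 0], [5, 0, 0, -6.5, 0], [5, 0, 0, -9, 0], [5, 0, 0, -11.5, 0], [5, 0, 0, -13.5, 0], [5, 0, 0, -14.5, 0], [5, 0, 0, -14.8, 0], [5, 0, 0, -14.8, 0]]}}

```text
time: 3.48
position: [0.6293, 0.2872, 0.1609]
ee_rot: [-180.0, 0.0, 82.5]
contact_force: [0.6, -0.4, -2.4]
width: 0.0582
```

```bash
python3 - <<'E'
from h import *
to(.484,-.023,.165,88.1)
E
```

```text
t 3.4833 pos [0.6293 0.2872 0.1609] rot [-179.9823    0.025    82.4927] w 0.0581834577943172 F [ 0.6227 -0.3857 -2.4432] 
 shift cm [-32.65 -10.36  -0.41] turn -0.098 dist 34.259869414985154
```

Request:
{"api": "apply_moves", "payload": {"rows": [[5, -1.5, -0.5, 0, 0], [5, -4.5, -1.4, 0, -0.01], [5, -8, -2.5, -0.2, -0.03], [5, -11.5, -3.6, -0.2, -0.04], [5, -15, -4.7, -0.4, -0.05], [5, -18.5, -5.8, -0.4, -0.06], [5, -22, -7, -0.4, -0.07], [5, -25.5, -8.1, -0.4, -0.08], [5, -28.7, -9.1, -0.4, -0.09], [5, -31.2, -9.9, -0.4, -0.098], [5, -32.4, -10.3, -0.4, -0.098], [5, -32.65, -10.35, -0.4, -0.098]]}}

```text
time: 4.48
position: [0.4821, -0.0253, 0.1637]
ee_rot: [-179.8, 0.1, 87.9]
contact_force: [-0.3, -0.8, -3.1]
width: 0.058
```

Request:
{"api": "apply_moves", "payload": {"rows": [[5, 0, 0, 0, 0], [5, 0, 0, 0, 0], [5, 0, 0, 0, 0], [5, 0, 0, 0, 0]]}}

```text
time: 4.82
position: [0.4849, -0.0209, 0.1648]
ee_rot: [-180.0, -0.0, 88.3]
contact_force: [0.4, -0.8, -2.1]
width: 0.0577
```

```bash
python3 - <<'E'
from h import *
to(.484,-.023,.09,88.1)
a=bot.grab_frame('top')[150:310,170:370];b=bot.grab_frame('scene');cv2.imwrite('pics/s2full.png',b)
cv2.imwrite('pics/c2.png',np.hstack([cv2.resize(a,(400,320)),cv2.resize(b[80:260,140:365],(400,320))]))
E
```

```text
t 4.8167 pos [ 0.4849 -0.0209  0.1648] rot [-179.9886   -0.0279   88.2803] w 0.05770327139000002 F [ 0.424  -0.7553 -2.1329] 
 shift cm [-0.21 -0.08  7.48] turn 0.003 dist 7.482329699296007
```

View pics/c2.png

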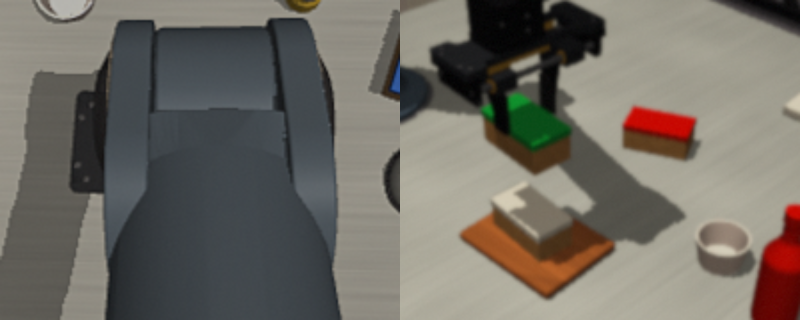

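The scene view shows green held level above white, and the top view is blocked by the arm. I'll lower to a small gap and compare the vertical edges there.

Request:
{"api": "apply_moves", "payload": {"rows": [[5, -0.2, -0.1, 1, 0], [5, -0.2, -0.1, 3, 0], [5, -0.2, -0.1, 5, 0], [5, -0.2, -0.1, 6.5, 0], [5, -0.2, -0.1, 7.3, 0], [5, -0.2, -0.1, 7.8, 0], [5, -0.2, -0.1, 7.8, 0], [5, -0.2, -0.1, 7.8, 0]]}}

```text
time: 5.58
position: [0.4837, -0.0245, 0.0873]
ee_rot: [180.0, -0.0, 88.1]
contact_force: [1.0, 0.1, -2.4]
width: 0.0573
```

```bash
python3 - <<'E'
from h import *
to(.484,-.023,.076,88.1)
b=bot.grab_frame('scene');cv2.imwrite('pics/s3full.png',b)
cv2.imwrite('pics/c3.png',cv2.resize(b[155:245,165:265],None,fx=6.5,fy=6.5,interpolation=cv2.INTER_CUBIC))
E
```

```text
t 5.5833 pos [ 0.4837 -0.0245  0.0873] rot [179.9639  -0.0052  88.1254] w 0.05728141964395868 F [ 1.0404  0.1362 -2.3667] 
 shift cm [0.15 0.02 1.13] turn 0.0 dist 1.1384308785444734
```

View pics/c3.png

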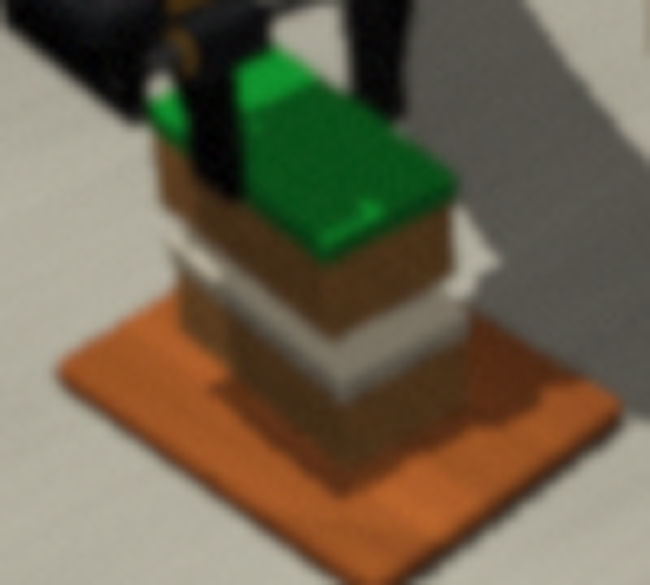

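The scene close-up (6.5x crop) shows green about 13 mm above white. Green's near vertical edge sits 1–2.5 px left of white's. I'll put numbers on that with rays at the known heights.

```bash
python3 - <<'E'
from h import *
f=lambda u,v:(165+u/6.5-.5,155+v/6.5-.5)
for n,uv,z in(('g near top',(322,237),.1196),('g near bot',(333,332),.0736),('g right top',(457,185),.1196),('g right bot',(451,272),.0736),('g left top',(150,100),.1196),('g left bot',(168,212),.0736),
 ('w near bot',(344,493),.014),('w right bot',(462,415),.014),('w left bot',(185,332),.014)): print(n,ray('scene',f(*uv),z)[0]*1000)
# white: right/far corner and near corner from the unobstructed first picture
im=cv2.imread('pics/scene0.png')
cv2.imwrite('pics/c4.png',np.vstack([cv2.resize(im[170:250,165:265],None,fx=5,fy=5,interpolation=cv2.INTER_CUBIC)]))
c=np.array([484.1,-23.0]);a=np.radians(-1.9);R=np.array([[np.cos(a),-np.sin(a)],[np.sin(a),np.cos(a)]])
print('white corners by top cam',(np.array([[52,29],[52,-29],[-52,-29],[-52,29]])@R.T+c))
E
```

```text
g near top [530.5907 -53.2025 119.6   ]
g near bot [527.0244 -48.4086  73.6   ]
g right top [539.5939  -2.3233 119.6   ]
g right bot [530.0521   2.2138  73.6   ]
g left top [430.9525 -48.9363 119.6   ]
g left bot [436.1768 -49.9527  73.6   ]
w near bot [540.6994 -58.308   14.    ]
w right bot [538.3731  -1.3545  14.    ]
w left bot [434.1889 -46.9306  14.    ]
white corners by top cam [[537.0329   4.26  ]
 [535.1099 -53.7081]
 [431.1671 -50.26  ]
 [433.0901   7.7081]]
```

View pics/c4.png

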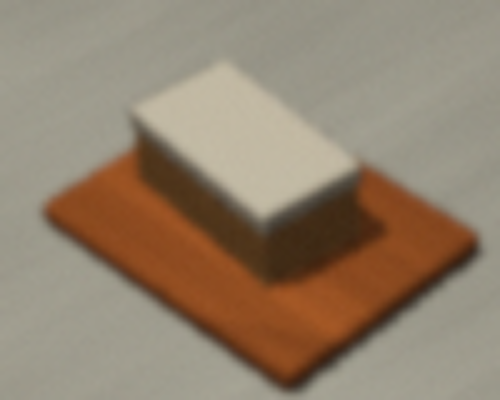

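White's lid corners in this crop are (133,112), (225,63), (360,165) and (263,218).

```bash
python3 - <<'E'
from h import *
uv=np.array([(133,112),(225,63),(360,165),(263,218)])/5-.5+[165,170]
p=ray('scene',uv,.06)*1000; print(p, p.mean(0))
E
```

```text
[[437.2569 -50.0119  60.    ]
 [437.0066   5.3712  60.    ]
 [538.0327   2.7692  60.    ]
 [536.1193 -52.8027  60.    ]] [487.1039 -23.6685  60.    ]
```

White's centre is (487,−24) in the scene camera and (484,−23) in the top camera. Green, in the scene camera, is at about (483,−25), so I'm shifting +3.5 mm in x and +1 mm in y, then lowering slowly.

Request:
{"api": "apply_moves", "payload": {"rows": [[5, 0.05, 0.2, 0, 0], [5, 0.1, 0.35, 0, 0], [5, 0.1, 0.35, 0, 0], [5, 0.1, 0.35, 0.3, 0], [5, 0.1, 0.35, 0.6, 0], [5, 0.1, 0.35, 0.8, 0], [5, 0.1, 0.35, 1, 0], [5, 0.1, 0.35, 1.1, 0], [5, 0.1, 0.35, 1.2, 0], [5, 0.1, 0.35, 1.2, 0], [5, 0.1, 0.35, 1.2, 0]]}}

```text
time: 6.55
position: [0.4868, -0.0236, 0.075]
ee_rot: [-180.0, -0.0, 88.1]
contact_force: [-0.2, 0.5, -2.2]
width: 0.0575
```

```bash
python3 - <<'E'
from h import *
to(.487,-.0235,.0737,88.1)
E
```

```text
t 6.55 pos [ 0.4868 -0.0236  0.075 ] rot [-179.9917   -0.0037   88.1201] w 0.057524340613583365 F [-0.1608  0.4721 -2.189 ] 
 shift cm [0.02 0.02 0.13] turn 0.0 dist 0.127827822003312
```

Request:
{"api": "apply_moves", "payload": {"rows": [[5, 0, 0, 0.04, 0], [5, 0, 0, 0.08, 0], [5, 0, 0, 0.12, 0], [5, 0, 0, 0.15, 0], [5, 0, 0, 0.15, 0], [5, 0, 0, 0.15, 0]]}}

```text
time: 7.05
position: [0.4869, -0.0237, 0.0737]
ee_rot: [180.0, -0.0, 88.1]
contact_force: [-0.8, -0.4, 0.6]
width: 0.0575
```

Green's weight is carried now (force went from −2.2 to +0.6 N). Releasing and rising.

Request:
{"api": "apply_moves", "payload": {"rows": [[6.2, 0, 0, 0, 0], [6.8, 0, 0, 0, 0], [7.8, 0, 0, 0, 0], [8.7, 0, 0, 0, 0], [8.7, 0, 0, 0, 0], [8.7, 0, 0, 0, 0], [8.7, 0, 0, -1, 0], [8.7, 0, 0, -3, 0], [8.7, 0, 0, -5.5, 0], [8.7, 0, 0, -8, 0], [8.7, 0, 0, -10, 0], [8.7, 0, 0, -10, 0]]}}

```text
time: 8.05
position: [0.49, -0.0236, 0.1784]
ee_rot: [179.5, -0.0, 88.1]
contact_force: [-0.4, 0.8, 1.2]
width: 0.0873
```

```bash
python3 - <<'E'
from h import *
to(.443,.266,.13,117.3)
E
```

```text
t 8.05 pos [ 0.49   -0.0236  0.1784] rot [179.4732  -0.0481  88.1107] w 0.08730802360742355 F [-0.3501  0.831   1.227 ] 
 shift cm [28.79 -5.65  4.84] turn -0.509 dist 29.738995723213012
```

Request:
{"api": "apply_moves", "payload": {"rows": [[8.7, 3, -0.6, 0, -0.05], [8.7, 6.5, -1.3, 0, -0.1], [8.7, 10, -2, 0, -0.15], [8.7, 13.5, -2.6, 0, -0.2], [8.7, 17, -3.3, 0.5, -0.26], [8.7, 20.5, -4, 1.5, -0.32], [8.7, 24, -4.7, 2.5, -0.38], [8.7, 27, -5.3, 3.5, -0.44], [8.7, 28.5, -5.6, 4.2, -0.49], [8.7, 28.8, -5.65, 4.5, -0.509], [8.7, 28.8, -5.65, 4.5, -0.509], [8.7, 28.8, -5.65, 4.5, -0.509]]}}

```text
time: 9.05
position: [0.4404, 0.264, 0.1284]
ee_rot: [-179.9, 0.1, 117.1]
contact_force: [-0.7, -1.1, 0.1]
width: 0.0865
```

```bash
python3 - <<'E'
from h import *
to(.443,.266,.0137,117.3)
t=bot.grab_frame('top');b=bot.grab_frame('scene')
g=lid('top',t,'green',.106,(230,190,310,275)); print('green',g)
cv2.imwrite('pics/c5.png',np.hstack([cv2.resize(t[170:290,80:320],(500,250)),cv2.resize(b[150:245,175:260],(224,250),interpolation=cv2.INTER_CUBIC)]))
cv2.imwrite('pics/s5full.png',b)
E
```

```text
t 9.05 pos [0.4404 0.264  0.1284] rot [-179.9474    0.07    117.116 ] w 0.0864652410881642 F [-0.7245 -1.1468  0.1338] 
 shift cm [ 0.06  0.32 11.47] turn -0.003 dist 11.473771118555383
green [485.0713 -23.2118 102.7326  56.7643  -1.8055]
```

View pics/c5.png

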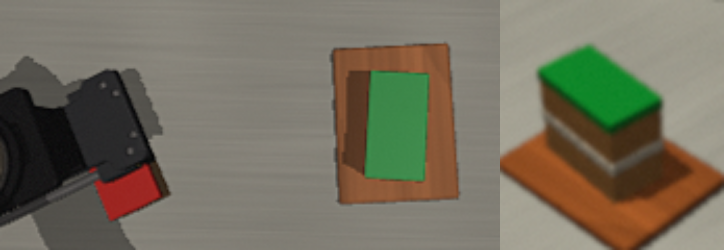

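The top camera puts green at (485.1,−23.2,−1.8°) against white's (484.1,−23.0,−1.9°), about 1 mm off. The jaws are over red, so I'm going to (441.5,267).

```bash
python3 - <<'E'
from h import *
to(.4415,.267,.0137,117.3)
E
```

```text
t 9.15 pos [0.4408 0.2639 0.1289] rot [179.976    0.0577 117.0547] w 0.08693755128923189 F [ 0.2967 -0.3308  0.7537] 
 shift cm [ 0.24  0.2  11.52] turn -0.004 dist 11.528232427193593
```

Request:
{"api": "apply_moves", "payload": {"rows": [[8.7, 0.1, 0.1, 2.5, 0], [8.7, 0.24, 0.2, 5.5, -0.004], [8.7, 0.24, 0.2, 8, -0.004], [8.7, 0.24, 0.2, 9.8, -0.004], [8.7, 0.24, 0.2, 10.8, -0.004], [8.7, 0.24, 0.2, 11.4, -0.004], [8.7, 0.24, 0.2, 11.5, -0.004], [5, 0.24, 0.2, 11.5, -0.004], [5, 0.24, 0.2, 11.5, -0.004], [5, 0.24, 0.2, 11.5, -0.004], [5, 0.24, 0.2, 11.5, -0.004], [5, 0.24, 0.2, 11.5, -0.004]], "grip_force": 20}}

```text
time: 10.15
position: [0.4408, 0.2694, 0.0142]
ee_rot: [179.9, -0.0, 117.5]
contact_force: [0.1, 0.5, -0.4]
width: 0.0616
```

Request:
{"api": "apply_moves", "payload": {"rows": [[5, 0, 0, 0, 0], [5, 0, 0, 0, 0], [5, 0, 0, 0, 0], [5, 0, 0, 0, 0]]}}

```text
time: 10.48
position: [0.4409, 0.2691, 0.014]
ee_rot: [180.0, 0.0, 117.5]
contact_force: [0.3, -1.4, 5.5]
width: 0.0578
```

Request:
{"api": "apply_moves", "payload": {"rows": [[5, 0, 0, -0.5, 0], [5, 0, 0, -2, 0], [5, 0, 0, -4.5, 0], [5, 0, 0, -7.5, 0], [5, 0, 0, -11, 0], [5, 0, 0, -14, 0], [5, 0, 0, -16.5, 0], [5, 0, 0, -18.5, 0], [5, 0, 0, -19.5, 0], [5, 0, 0, -19.8, 0], [5, 0, 0, -19.8, 0]]}}

```text
time: 11.4
position: [0.4401, 0.269, 0.2112]
ee_rot: [-180.0, -0.0, 117.5]
contact_force: [-0.2, -0.6, -3.0]
width: 0.0574
```

```bash
python3 - <<'E'
from h import *
to(.4855,-.0235,.21,88.1)
E
```

```text
t 11.4 pos [0.4401 0.269  0.2112] rot [-179.9798   -0.008   117.5213] w 0.0573630013544826 F [-0.2431 -0.6095 -2.9706] 
 shift cm [-28.04  -9.49   0.12] turn 0.513 dist 29.601251497559787
```

Request:
{"api": "apply_moves", "payload": {"rows": [[5, -1.5, -0.5, 0, 0.02], [5, -4, -1.4, 0, 0.07], [5, -7, -2.4, 0, 0.13], [5, -10, -3.4, 0, 0.19], [5, -13, -4.4, 0, 0.25], [5, -16, -5.4, 0, 0.31], [5, -19, -6.4, 0, 0.37], [5, -22, -7.5, 0, 0.43], [5, -25, -8.5, 0, 0.48], [5, -27, -9.1, 0, 0.513], [5, -27.8, -9.4, 0, 0.513], [5, -28, -9.5, 0, 0.513]]}}

```text
time: 12.4
position: [0.4844, -0.0256, 0.21]
ee_rot: [-179.8, 0.0, 87.9]
contact_force: [-0.1, -0.2, -2.6]
width: 0.0575
```

Request:
{"api": "apply_moves", "payload": {"rows": [[5, 0, 0, 1, 0], [5, 0, 0, 3, 0], [5, 0, 0, 5, 0], [5, 0, 0, 6.5, 0], [5, 0, 0, 7.2, 0], [5, 0, 0, 7.5, 0], [5, 0, 0, 7.5, 0], [5, 0, 0, 7.5, 0], [5, 0, 0, 7.5, 0]]}}

```text
time: 13.15
position: [0.4863, -0.0228, 0.1373]
ee_rot: [179.9, -0.0, 88.2]
contact_force: [0.2, -0.3, -2.6]
width: 0.0578
```

```bash
python3 - <<'E'
from h import *
to(.4855,-.0236,.121,88.1)
b=bot.grab_frame('scene')
cv2.imwrite('pics/c6.png',cv2.resize(b[130:245,165:265],None,fx=5,fy=5,interpolation=cv2.INTER_CUBIC))
E
```

```text
t 13.15 pos [ 0.4863 -0.0228  0.1373] rot [179.8943  -0.0208  88.1516] w 0.057774744600620494 F [ 0.1636 -0.262  -2.5562] 
 shift cm [-0.09 -0.08  1.63] turn 0.001 dist 1.6387195173978373
```

View pics/c6.png

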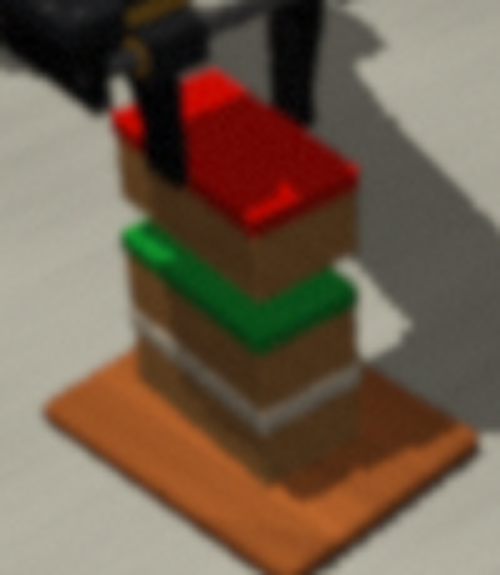

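Red lines up with green in all three visible vertical edges, so I'm lowering.

Request:
{"api": "apply_moves", "payload": {"rows": [[5, -0.09, -0.08, 0.3, 0], [5, -0.09, -0.08, 0.6, 0], [5, -0.09, -0.08, 0.9, 0], [5, -0.09, -0.08, 1.2, 0], [5, -0.09, -0.08, 1.4, 0], [5, -0.09, -0.08, 1.5, 0], [5, -0.09, -0.08, 1.55, 0], [5, -0.09, -0.08, 1.6, 0], [5, -0.09, -0.08, 1.6, 0], [5, -0.09, -0.08, 1.6, 0]]}}

```text
time: 14.03
position: [0.4848, -0.024, 0.1206]
ee_rot: [180.0, -0.0, 88.1]
contact_force: [-0.0, -0.6, -2.3]
width: 0.0576
```

Request:
{"api": "apply_moves", "payload": {"rows": [[5, 0, 0, 0.03, 0], [5, 0, 0, 0.06, 0], [5, 0, 0, 0.09, 0], [5, 0, 0, 0.12, 0], [5, 0, 0, 0.12, 0], [5, 0, 0, 0.12, 0]]}}

```text
time: 14.53
position: [0.4849, -0.024, 0.12]
ee_rot: [180.0, -0.0, 88.1]
contact_force: [-2.2, 0.1, 4.7]
width: 0.0574
```

Seated (force is +4.7 N upward). Releasing and rising straight up.

Request:
{"api": "apply_moves", "payload": {"rows": [[6.2, 0, 0, 0, 0], [6.8, 0, 0, 0, 0], [7.8, 0, 0, 0, 0], [8.7, 0, 0, 0, 0], [8.7, 0, 0, 0, 0], [8.7, 0, 0, 0, 0], [8.7, 0, 0, -1, 0], [8.7, 0, 0, -3, 0], [8.7, 0, 0, -5.5, 0], [8.7, 0, 0, -8, 0], [8.7, 0, 0, -10, 0], [8.7, 0, 0, -10, 0]]}}

```text
time: 15.53
position: [0.4877, -0.024, 0.2244]
ee_rot: [179.5, -0.0, 88.1]
contact_force: [0.5, 0.4, -0.2]
width: 0.0872
```

```bash
python3 - <<'E'
from h import *
to(.471,-.278,.22,88.1)
E
```

```text
t 15.5333 pos [ 0.4877 -0.024   0.2244] rot [179.4688  -0.0468  88.1127] w 0.08716672054747425 F [ 0.4945  0.4392 -0.2325] 
 shift cm [-25.44  -0.84   0.44] turn 0.0 dist 25.459192160248307
```

Request:
{"api": "apply_moves", "payload": {"rows": [[8.7, -2, -0.05, 0, 0], [8.7, -5, -0.1, 0, 0], [8.7, -8.5, -0.2, 0, 0], [6, -12, -0.3, 0, 0], [3, -15.5, -0.4, 0, 0], [0, -19, -0.5, 0, 0], [0, -22, -0.6, 0.4, 0], [0, -24.4, -0.7, 2, 0], [0, -25.3, -0.8, 4, 0], [0, -25.4, -0.84, 6, 0], [0, -25.4, -0.84, 8, 0], [0, -25.4, -0.84, 9.5, 0]]}}

```text
time: 16.53
position: [0.4668, -0.2774, 0.1224]
ee_rot: [-179.9, -0.1, 88.1]
contact_force: [0.1, -0.8, -1.1]
width: 0.0348
```

Request:
{"api": "apply_moves", "payload": {"rows": [[0, 0, 0, 1, 0], [0, 0, 0, 1.5, 0], [0, 0, 0, 1.5, 0], [0, 0, 0, 1.5, 0]]}}

```text
time: 16.87
position: [0.4684, -0.2777, 0.1098]
ee_rot: [180.0, 0.0, 88.1]
contact_force: [-0.9, -0.4, 0.6]
width: 0.0081
```

```bash
python3 - <<'E'
from h import *
to(.471,-.278,.068,88.1)
t=bot.grab_frame('top');b=bot.grab_frame('scene')
g=lid('top',t,'red',.152,(230,190,310,275)); print('red',g)
x,y=np.array(ROI['scene']['knob'][:2])-[30,50]
cv2.imwrite('pics/c7.png',np.hstack([cv2.resize(t[130:290,230:430],(400,320)),cv2.resize(b[180:300,60:190],(347,320),interpolation=cv2.INTER_CUBIC)]))
E
```

```text
t 16.8667 pos [ 0.4684 -0.2777  0.1098] rot [179.9616   0.0156  88.1311] w 0.008119788189048835 F [-0.8569 -0.4019  0.6148] 
 shift cm [-0.02  0.26  4.18] turn 0.001 dist 4.185591140405313
red [432.9218 -44.5523   1.8485   0.     -88.4693]
```

View pics/c7.png

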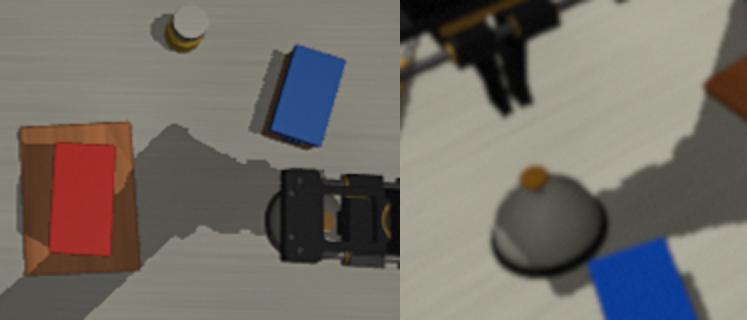

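The column is standing, with the fingers clear of it and closing above the knob. Checking red's placement by mask (this lighting needs a looser threshold) before I press.

```bash
python3 - <<'E'
from h import *
HSV['red']=((0,150,110),(8,255,255))
t=bot.grab_frame('top'); cv2.imwrite('pics/t8.png',t)
print('red',lid('top',t,'red',.152,(245,190,295,270)))
s=bot.grab_frame('scene'); k=blob('scene',s,'knob',(95,236,127,260)); print('knob',ray('scene',(k.min(0)+k.max(0))/2,.066))
to(.471,-.278,.068,88.1)
E
```

```text
red [484.8106 -24.226  103.5586  58.1293  -1.9755]
knob [[ 0.4683 -0.2871  0.066 ]]
t 17.0667 pos [ 0.4686 -0.2779  0.1102] rot [179.9003   0.0331  88.1227] w 0.0013863259491999995 F [0.4107 0.2984 0.0662] 
 shift cm [-0.01  0.24  4.22] turn 0.0 dist 4.231356434954428
```

Red is at (484.8,−24.2,−2.0°), within 1 mm of green. This knob mask is disturbed by the gripper's shadow, so I'm keeping the earlier position that both cameras agreed on. Pressing.

Request:
{"api": "apply_moves", "payload": {"rows": [[0, 0, 0.24, 0.8, 0], [0, 0, 0.24, 1.8, 0], [0, 0, 0.24, 2.8, 0], [0, 0, 0.24, 3.5, 0], [0, 0, 0.24, 3.9, 0], [0, 0, 0.24, 4.1, 0], [0, 0, 0.24, 4.3, 0], [0, 0, 0.24, 4.5, 0], [0, 0, 0.24, 4.7, 0], [0, 0, 0.24, 4.8, 0], [0, 0, 0.24, 4.8, 0]]}}

```text
time: 17.98
position: [0.4704, -0.2776, 0.0613]
ee_rot: [180.0, -0.0, 88.1]
contact_force: [-0.3, -0.7, -0.5]
width: 0.0005
```

No force at 61 mm, where I expected about 3 N, so I'm looking before going on.

```bash
python3 - <<'E'
from h import *
t=bot.grab_frame('top');b=bot.grab_frame('scene'); print(bot.state()['contact_force'],bot.state()['position'])
def px(cam,P):
    c=bot.calibration(cam);q=np.linalg.inv(np.array(c['T']))@np.r_[P,1]; return c['cx']+c['fx']*q[0]/-q[2],c['cy']-c['fy']*q[1]/-q[2]
print('tcp px',px('scene',bot.state()['position']),px('top',bot.state()['position']))
cv2.imwrite('pics/c9.png',np.hstack([cv2.resize(t[210:270,360:430],(373,320),interpolation=cv2.INTER_CUBIC),cv2.resize(b[210:290,75:155],(320,320),interpolation=cv2.INTER_CUBIC)]))
E
```

```text
[-0.6301 -0.1157 -0.2266] [ 0.4705 -0.2777  0.0615]
tcp px (np.float64(110.24797555451573), np.float64(246.88819764252003)) (np.float64(390.53597322214546), np.float64(240.73233937836517))
```

View pics/c9.png

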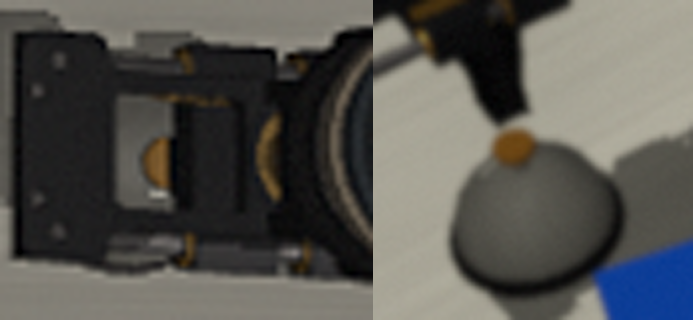

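The scene crop shows the knob at px (110.7,246.8) and the closed fingertips ending at about (110,240.5), with a light gap between them. The top view shows the knob's left half uncovered. So the closed fingertips end 1–2 cm above the nominal TCP, directly over the knob. I'll continue down in small steps and watch the force.

Request:
{"api": "apply_moves", "payload": {"rows": [[0, 0, 0, 0.1, 0], [0, 0, 0, 0.2, 0], [0, 0, 0, 0.3, 0], [0, 0, 0, 0.4, 0], [0, 0, 0, 0.5, 0], [0, 0, 0, 0.6, 0], [0, 0, 0, 0.6, 0]]}}

```text
time: 18.67
position: [0.4703, -0.2776, 0.0551]
ee_rot: [-180.0, -0.0, 88.1]
contact_force: [0.1, -0.5, 0.1]
width: 0.0003
```

Request:
{"api": "apply_moves", "payload": {"rows": [[0, 0, 0, 0.1, 0], [0, 0, 0, 0.2, 0], [0, 0, 0, 0.3, 0], [0, 0, 0, 0.4, 0], [0, 0, 0, 0.4, 0]]}}

```text
time: 19.08
position: [0.4703, -0.2776, 0.0511]
ee_rot: [-180.0, -0.0, 88.1]
contact_force: [-0.7, -0.2, 0.3]
width: 0.0005
```

```bash
python3 - <<'E'
from h import *
b=bot.grab_frame('scene'); h=cv2.cvtColor(b,cv2.COLOR_BGR2HSV)
for r in range(232,256): print(r,' '.join(f"{v[0]:3d}/{v[1]:3d}/{v[2]:3d}" for v in h[r,104:118:2]))
E
```

```text
232  80/ 96/  8   0/ 64/ 12 170/ 64/ 12 140/ 96/  8  25/ 33/ 46  24/ 28/146  25/ 26/164
233 140/ 96/  8  75/ 51/ 10 130/ 70/ 11   0/ 23/ 11  20/ 34/ 45  26/ 27/144  26/ 27/163
234   0/  0/  5 135/ 57/  9 150/ 28/  9  60/ 28/  9  23/ 26/ 39  26/ 27/142  25/ 26/165
235 130/ 85/  9 150/ 73/  7 150/ 28/  9  30/ 28/  9  30/ 17/ 30  28/ 25/131  25/ 26/164
236  60/ 43/  6  90/ 85/  6 120/ 26/ 10   0/  0/ 10  30/ 12/ 21  25/ 26/116  25/ 26/164
237 120/ 85/  6  15/ 64/  8 150/ 32/  8  60/ 51/ 10   0/  0/ 14  25/ 30/102  25/ 28/163
238   0/  0/  6 120/ 73/  7 120/ 32/  8 150/ 28/  9  30/ 57/  9  23/ 26/ 89  26/ 27/161
239 150/ 26/ 10   0/  0/  3   0/ 21/ 12 160/ 96/  8 150/ 23/ 11  26/ 24/ 75  25/ 27/160
240  30/ 31/ 33  45/ 73/  7 135/ 57/  9  45/ 39/ 13  38/ 78/ 13  23/ 32/ 63  28/ 25/153
241  23/ 29/ 70 165/ 57/  9 120/ 77/ 10   0/ 46/ 11  12/127/ 26  25/ 45/ 74  26/ 26/155
242  26/ 33/108  17/ 71/ 25 165/ 64/  8  17/149/ 24  16/188/ 57  20/ 61/101  26/ 27/159
243  22/ 34/136  17/ 79/ 45  15/133/ 23  17/198/ 49  17/202/ 86  17/ 97/116  25/ 31/158
244  22/ 40/148  17/124/ 68  17/187/ 45  17/
[... 311 characters left out ...]
  20/ 60/123  17/184/104  17/209/106  17/211/105  17/209/ 95  17/139/ 75  22/ 37/ 75
249  20/ 47/108  17/142/ 97  17/199/100  17/205/ 97  17/185/ 84  18/ 86/ 74  23/ 27/ 75
250  24/ 38/102  18/ 94/ 92  17/162/ 88  16/169/ 86  16/144/ 71  21/ 47/ 76  27/ 31/ 81
251  21/ 32/103  21/ 49/ 88  19/ 94/ 81  17/ 99/ 75  16/ 71/ 68  21/ 33/ 77  23/ 28/ 83
252  25/ 29/ 96  22/ 33/ 84  20/ 46/ 83  18/ 44/ 76  22/ 39/ 72  27/ 31/ 81  27/ 30/ 85
253  24/ 29/ 89  27/ 30/ 84  20/ 27/ 86  24/ 31/ 81  22/ 34/ 82  24/ 30/ 85  25/ 32/ 88
254  21/ 30/ 85  23/ 26/ 87  27/ 26/ 87  23/ 26/ 87  22/ 32/ 89  21/ 29/ 89  23/ 26/ 87
255  27/ 27/ 84  27/ 26/ 87  27/ 26/ 88  27/ 26/ 88  24/ 28/ 90  23/ 25/ 91  25/ 31/ 90
```

```bash
python3 - <<'E'
from h import *
def px(cam,P):
    c=bot.calibration(cam);q=np.linalg.inv(np.array(c['T']))@np.r_[P,1]; return np.round([c['cx']+c['fx']*q[0]/-q[2],c['cy']-c['fy']*q[1]/-q[2]],1)
for dz in(0,.01,.02): print('open tip seen (199,185):',px('scene',[.484,-.0245-.036,.0873+dz]),' half-closed seen (104,220):',px('scene',[.4684,-.2777,.1098+dz]),' now seen (109,242.5):',px('scene',[.4703,-.2776,.0511+dz]))
t=bot.grab_frame('top'); h=cv2.cvtColor(t,cv2.COLOR_BGR2HSV)
for r in range(232,250,2): print(r,' '.join(f"{v[0]:3d}/{v[1]:3d}/{v[2]:3d}" for v in h[r,382:402:2]))
E
```

```text
open tip seen (199,185): [198.9 194. ]  half-closed seen (104,220): [104.6 229. ]  now seen (109,242.5): [111.3 250.3]
open tip seen (199,185): [198.6 190.5]  half-closed seen (104,220): [103.4 225.3]  now seen (109,242.5): [110.3 246.9]
open tip seen (199,185): [198.3 187. ]  half-closed seen (104,220): [102.3 221.5]  now seen (109,242.5): [109.2 243.4]
232  19/ 26/ 77  17/ 23/ 79  21/ 22/ 81  19/ 25/ 83  24/ 24/ 54  60/ 13/ 20   0/  0/ 28  60/  8/ 31 105/ 17/ 30 120/ 16/ 31
234  20/ 19/ 82  23/ 27/ 86  23/ 24/ 85  23/ 23/ 89  24/ 22/ 59  60/ 16/ 16  90/ 17/ 30 120/  8/ 33 150/  8/ 31  60/  8/ 32
236  23/ 23/ 87  20/ 25/ 90  26/ 19/ 92  17/ 65/ 79  20/109/  7 150/ 17/ 15 120/ 10/ 26   0/  0/ 32 150/ 16/ 31  30/ 17/ 30
238  23/ 22/ 91  21/ 27/ 96  23/ 26/ 79  17/167/116 160/ 38/ 20 100/ 45/ 17  30/ 10/ 26 120/ 25/ 31 135/ 16/ 31   0/  8/ 31
240  23/ 22/ 93  20/ 24/ 96  20/ 33/ 69  17/163/122 160/ 59/ 13 120/ 36/ 14  15/ 21/ 24  60/  9/ 30 120/  9/ 30  30/  8/ 31
242  19/ 22/ 93  20/ 23/100  23/ 25/ 81  17/164/118  20/ 51/ 15 105/ 39/ 13   0/  0/ 24   0/  8/ 33 165/ 17/ 30  60/  8/ 31
244  23/ 23/ 90  21/ 19/ 95  23/ 21/ 97  19/ 53/ 77  20/ 77/ 10   0/ 43/ 18 150/  9/ 27 150/  9/ 29 120/  9/ 29 105/ 16/ 32
246  19/ 24/ 84  23/ 23/ 90  23/ 25/ 93  23/ 21/ 98  40/ 26/ 30 120/ 14/ 18   0/ 11/ 23 150/  8/ 31 150/  9/ 29   0/ 17/ 30
248  19/ 25/ 82  20/ 27/ 85  23/ 24/ 84  26/ 21/ 84  18/ 22/ 59 138/ 91/ 14  30/ 11/ 23 120/ 16/ 32   0/  0/ 29 105/ 16/ 31
```

All three fingertip sightings put the visible tips about 20 mm above the reported TCP. Contact is then expected near TCP z ≈ 0.049 and full stroke near 0.040. I'm continuing down and watching force.

Request:
{"api": "apply_moves", "payload": {"rows": [[0, 0, 0, 0.1, 0], [0, 0, 0, 0.2, 0], [0, 0, 0, 0.3, 0], [0, 0, 0, 0.4, 0], [0, 0, 0, 0.4, 0]]}}

```text
time: 19.6
position: [0.4702, -0.2775, 0.047]
ee_rot: [-180.0, -0.0, 88.1]
contact_force: [-0.8, -0.3, 0.0]
width: 0.0005
```

Request:
{"api": "apply_moves", "payload": {"rows": [[0, 0, 0, 0.1, 0], [0, 0, 0, 0.2, 0], [0, 0, 0, 0.3, 0], [0, 0, 0, 0.3, 0], [0, 0, 0, 0.3, 0]]}}

```text
time: 20.02
position: [0.4704, -0.2776, 0.0442]
ee_rot: [-180.0, -0.0, 88.1]
contact_force: [0.7, 0.2, -0.6]
width: 0.0002
```

```bash
python3 - <<'E'
from h import *
t=bot.grab_frame('top');b=bot.grab_frame('scene')
k=blob('scene',b,'knob',(95,236,127,262));print(k.min(0),k.max(0))
cv2.imwrite('pics/c10.png',np.hstack([cv2.resize(t[215:265,365:415],(380,380),interpolation=cv2.INTER_CUBIC),cv2.resize(b[220:270,85:135],(380,380),interpolation=cv2.INTER_CUBIC)]))
E
```

```text
[105 247] [105 247]
```

View pics/c10.png

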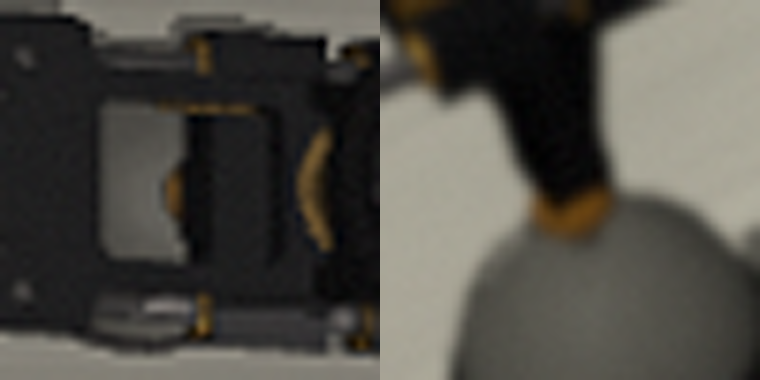

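The fingertips now cover the middle of the knob in the scene view, centred over it and close to contact. Continuing in 1 mm steps.

Request:
{"api": "apply_moves", "payload": {"rows": [[0, 0, 0, 0.1, 0], [0, 0, 0, 0.2, 0], [0, 0, 0, 0.3, 0], [0, 0, 0, 0.3, 0], [0, 0, 0, 0.3, 0]]}}

```text
time: 20.53
position: [0.4703, -0.2776, 0.0412]
ee_rot: [-180.0, -0.0, 88.1]
contact_force: [0.3, 0.2, 0.4]
width: 0.0007
```

Request:
{"api": "apply_moves", "payload": {"rows": [[0, 0, 0, 0.1, 0], [0, 0, 0, 0.2, 0], [0, 0, 0, 0.3, 0], [0, 0, 0, 0.3, 0], [0, 0, 0, 0.3, 0]]}}

```text
time: 20.95
position: [0.4705, -0.2777, 0.0384]
ee_rot: [180.0, -0.0, 88.1]
contact_force: [-0.4, 0.6, 2.2]
width: 0.0005
```

Contact (+2.2 N).

Request:
{"api": "apply_moves", "payload": {"rows": [[0, 0, 0, 0.1, 0], [0, 0, 0, 0.2, 0], [0, 0, 0, 0.3, 0], [0, 0, 0, 0.3, 0], [0, 0, 0, 0.3, 0]]}}

```text
time: 21.37
position: [0.4705, -0.2777, 0.0353]
ee_rot: [180.0, -0.0, 88.1]
contact_force: [0.5, -0.3, 3.8]
width: 0.0004
```

Request:
{"api": "apply_moves", "payload": {"rows": [[0, 0, 0, 0.1, 0], [0, 0, 0, 0.2, 0], [0, 0, 0, 0.2, 0], [0, 0, 0, 0.2, 0]]}}

```text
time: 21.7
position: [0.4705, -0.2777, 0.0333]
ee_rot: [180.0, -0.0, 88.1]
contact_force: [-0.7, 1.1, 3.8]
width: 0.0006
```

The spring is near full stroke. Stepping on gently until the force rises clearly above 4 N, which means the hard stop.

Request:
{"api": "apply_moves", "payload": {"rows": [[0, 0, 0, 0.05, 0], [0, 0, 0, 0.1, 0], [0, 0, 0, 0.1, 0]]}}

```text
time: 21.95
position: [0.4705, -0.2777, 0.0329]
ee_rot: [180.0, -0.0, 88.1]
contact_force: [-2.1, 0.4, 7.5]
width: 0.0006
```

Request:
{"api": "apply_moves", "payload": {"rows": [[0, 0, 0, 0.05, 0], [0, 0, 0, 0.1, 0], [0, 0, 0, 0.1, 0]]}}

```text
time: 22.2
position: [0.4705, -0.2777, 0.0327]
ee_rot: [180.0, -0.0, 88.1]
contact_force: [-3.6, 2.0, 13.9]
width: 0.0006
```

The hard stop is reached: 13.9 N, and z stalled at 32.7 mm. Now I lift straight up and move clear.

Request:
{"api": "apply_moves", "payload": {"rows": [[0, 0, 0, -0.3, 0], [0, 0, 0, -0.8, 0], [0, 0, 0, -1.5, 0], [0, 0, 0, -3, 0], [0, 0, 0, -5.5, 0], [0, 0, 0, -8.5, 0], [0, 0, 0, -11.5, 0], [0, -1.5, 0, -14, 0], [0, -4.5, 0, -15, 0], [0, -7, 0, -15, 0], [0, -8, 0, -15, 0], [0, -8, 0, -15, 0]]}}

```text
time: 23.2
position: [0.4665, -0.3601, 0.181]
ee_rot: [-179.9, 0.1, 87.9]
contact_force: [0.3, 0.9, -0.2]
width: 0.0005
```

```bash
python3 - <<'E'
from h import *
HSV['red']=((0,150,110),(8,255,255)); HSV['blue']=((105,150,40),(130,255,255))
t=bot.grab_frame('top');s=bot.grab_frame('scene')
print('red',lid('top',t,'red',.152,(245,190,295,270)),'blue',lid('top',t,'blue',.046))
k=blob('scene',s,'knob',(100,238,125,258));print('knob',k.min(0),k.max(0),'was [105 242] [114 250]')
t0=cv2.imread('pics/top0.png'); print('salt/ramekin diff',[cv2.absdiff(t,t0)[a:b,c:d].mean() for a,b,c,d in((130,158,310,336),(128,164,184,222))])
print(bot.state()['contact_force'],bot.state()['time'])
cv2.imwrite('pics/c11.png',np.hstack([cv2.resize(t[110:290,170:430],(420,291)),cv2.resize(s[120:320,80:350],(370,291))]))
E
```

```text
red [484.558  -24.0059 104.1703  57.7068  -1.9755] blue [ 608.5266 -272.2834  107.047    57.0309  -17.6364]
knob [105 247] [105 247] was [105 242] [114 250]
salt/ramekin diff [np.float64(4.54441391941392), np.float64(5.124512670565302)]
[-0.1808  0.9116 -0.4238] 23.3
```

View pics/c11.png

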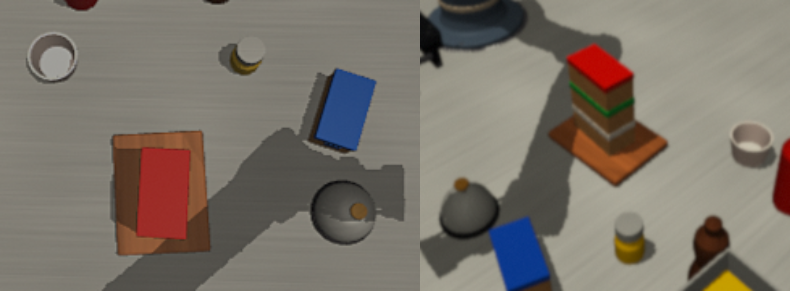

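The column stands square and free. Blue, salt and ramekin have not moved and the bell is clear. I'll re-check the knob with a threshold that works in shadow, then hand in.

```bash
python3 - <<'E'
from h import *
HSV['knob']=((13,130,60),(28,255,255)); s=bot.grab_frame('scene')
for im in(cv2.imread('pics/scene0.png'),s):
    k=blob('scene',im,'knob',(100,236,125,258)); print(k.min(0),k.max(0),k.mean(0))
bot.finish_job()
E
```

```text
[105 242] [114 250] [109.68 246.24]
[106 243] [114 250] [110.  246.5]
the job is handed in; nothing more can be done
```

The order is made up: green is stacked on white, red is on green, and the bell was pressed after the column stood free. I handed the job in at about 23 s of the 64 s allowed.

**Column:** In the top camera, lid centres and yaw were:

| Box | x (mm) | y (mm) | Yaw (°) |
|---|---|---|---|
| White (before stacking) | 484.1 | −23.0 | −1.9 |
| Green | 485.1 | −23.2 | −1.8 |
| Red | 484.6 | −24.0 | −2.0 |

- **Alignment:** Each lid is within about 1 mm of the one below. The last picture shows all three boxes flush and free-standing.
- **White box:** I did not measure it again once it was covered.

**Bell:** The plunger was pressed until it stopped, at 13.9 N with no further travel. It then came back to its starting height, to within one pixel.

**Bystanders:** Blue measured the same as at the start, within 0.1 mm and 0.4°. Salt and ramekin look unmoved in the pictures and image difference; I did not measure their positions.

**Disagreements in the checks:**
- **Fingertip height:** The closed fingertips end about 25–30 mm above the reported tool point. My first press touched nothing, so I went down by force instead.
- **Scene camera:** It read the green and red boxes about 6–8 mm off the top camera, because its lid masks included some of the lid's side. I went by the top camera.
- **Knob check:** Two knob readings failed in the gripper's shadow, so I redid the check with a looser threshold.

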